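# Level the plate-pouring table and hold the level down on the reading

## Task

Level the small plate-pouring table. First press the orange pad of its sprung blue spirit level down until the level lies flat on the table and see where the bubble comes to rest; then let go and turn the black foot knob until the table is level; then press the pad down flat again, so that the white bubble rests between the two black lines, and finish while still holding the level pressed flat. Leave the petri dish, the bottle and the carton where they are.

Things in the scene. Friction and masses are not known exactly. Their poses are not given: they have to be found in the camera images.
- stand: levelling table, fixed in place: grey base 110 x 220 mm, 20 mm high, on four rubber feet. Origin: centre of the underside, on the worktop. Its y axis runs along the length from the pivot end (-y) to the foot end (+y), z up. The base itself stands up to 0.005 rad out of level along its length, unknown beforehand.
- table_top: tilting aluminium table top, 82 x 166 mm plus a 26 mm wide tongue to the foot screw, surface about 55 mm above the worktop. Origin on its pivot, 98 mm from the stand's centre toward the pivot end; x along the pivot, y toward the foot end, z square to the surface (vertical when the table is level). At the start the foot end is too low, by 0.013 to 0.034 rad.
- foot_screw (a joint): angle of the foot knob (rad), grows as it is turned clockwise seen from above, which raises the foot end of the table top by 0.015 rad of tilt for each rad of knob. Stops at -3 and 3; starts between -1.95 and -1.2. Because the base is not level, 0 is in general not the right setting: the pressed level shows it. The knob stays where it is left (friction 0.06 N m) and does not move up or down.
- knob_grip (a point): centre of the foot knob: black, round, fluted, vertical axis, 36 mm in diameter, 26 mm high, this point 108 mm above the worktop, with a white line on top. It stands 90 mm from the stand's centre on the foot end, on a 10 mm screw; nothing else on the stand is higher than 92 mm (the pad of the level, sprung up), so it can be gripped from above at any yaw.
- level: blue spirit level, 26 mm wide, 130 mm long, 24 mm high, lying along the middle of the table top, hinged to it at the end nearest the foot knob. Origin on that hinge; y along its length toward the foot end (the level extends to -y).
- level_flap (a joint): angle of the level above the table top (rad): 0 when pressed flat, where it meets a hard stop; a spring holds it up at 0.09 (pad 10 mm higher) when nobody presses. Pushing the pad to flat takes about 5 N; it springs up again when let go. The reading counts only when it is flat (under 0.008).
- press_pad (a point): centre of the top of the orange press pad (22 x 30 mm) on the free end of the level, 111 mm from the level's hinge, 74 mm from the stand's centre on the pivot end. About 80 mm above the worktop when the level is flat.
- bubble (a joint): position of the white bubble in the green vial (m), along the level's y: 0 in the middle between the two black lines, positive toward the foot knob (that end is too high), negative toward the press pad. 0.6 mm for each 0.001 rad of slope of the level; ends of travel at -0.022 and 0.022; comes to rest in about 1.5 s. With the level sprung up it lies at the pad end and tells nothing.
- bubble_mid (a point): top of the white bubble, about 12 mm long; the black lines' inner edges are 20 mm apart, centred 57 mm from the level's hinge.
- petri_dish: closed petri dish, 58 mm across, 12 mm high, on the worktop; leave alone. Origin: centre of its underside.
- reagent: small brown dropper bottle with a white cap, 31 mm across, 78 mm high, standing; leave alone. Origin: centre of its underside.
- carton: small white and red carton, 42 x 110 mm, 38 mm high, lying flat; leave alone. Origin: centre of its underside.

How it is judged:
On the way, in this order (a step that is already met when the one before it is completed fails the run):
1. the level is pressed flat for a first reading (value of joint level_flap below 0.008 rad and contact force between the fingers and level above 1.5 N), for 0.3 s.
2. the level is let go and the foot knob has been turned until the table top is level (angle between table_top's own z axis and vertical below 0.0067 rad and value of joint level_flap above 0.05 rad), for 0.2 s.
At the end, for the whole second after the job is handed in: the fingers press the level (more than 1.5 N) flat on the table top (flap angle under 0.008 rad), the bubble rests within 4 mm of the middle, that is wholly between the two black lines, and the table top is level within 0.0075 rad (all of step 1 and value of joint bubble between -0.004 and 0.004 m and angle between table_top's own z axis and vertical below 0.0075 rad); the arm keeps its last pose, push and grip.
It fails at once if the petri dish is moved by more than 30 mm (distance of petri_dish from where it was at the start of the episode above 0.03 m).
It fails at once if the bottle is moved by more than 30 mm (distance of reagent from where it was at the start of the episode above 0.03 m).
It fails at once if the carton is moved by more than 30 mm (distance of carton from where it was at the start of the episode above 0.03 m).
It also fails if it takes over 64 s, if anything falls off the work surface, if the arm or the gripper's body presses on something with over 40 N, if the wrist force passes 120 N, or if a joint passes its speed limit or range.

## Robot

A 6-joint arm with a two-finger parallel gripper is mounted at the origin on a cart in front of the work surface, level with it; the furniture and walls round the work are solid. World frame = base frame: x ahead of the robot, y to its left, z up, the work surface at z = 0. Lengths are in m, angles in rad, forces in N, time in s.
With the tool pointing down it reaches from about 0.3 to 0.85 m from the base axis. Payload 5.4 kg.
Tool frame: the origin (TCP) lies midway between the tips of the shut fingers; the grasp point (between the pads) lies 19 mm behind it (robot.tcp_to_grasp is the distance from the TCP to the grasp point, in m); z points along the fingers, y is the direction in which the jaws open and shut (so a half turn about z gives the same grasp; the last joint's range is limited). The gripper opens to 85 mm and grips with 20 to 120 N. Pads are 22 mm wide; open, the fingers measure 114 mm over their backs; the gripper's body (76 mm by 85 mm) begins 54 mm behind the grasp point. The pads swing forward as they close: fully open they stand 13 mm farther back than shut.
Start: joints at [1.09, 0.158, 1.597, -0, 1.386, -0.21], TCP at [0.154, 0.554, 0.231] pointing down, gripper open.
Joint ranges: [-2.91, 2.91], [-0.94, 2.29], [0.18, 2.7], [-1.29, 4.43], [0.17, 2.64], [-3, 3]. Speed limits (rad/s): [2.57, 2.57, 3.14, 3.14, 3.14, 3.14].

## Interface

Orientations are given as a rotation vector (axis times angle).
In Python, from cell import robot gives the robot as it stands. The module is installed in compiled form; this text tells all that it offers. Calls block until the motion is done:
- robot.reach(position, orientation): joint-space move of the TCP to a pose.
- robot.move_l(position, orientation=None, rate=0.15): straight line of the TCP; orientation=None keeps the orientation; rate is the mean speed in m/s.
- robot.move_joints(angles): joint-space move.
- robot.open_gripper() and robot.grab(f_grip=None): open the fingers fully, or close them until they stop; f_grip is the grip in N (None keeps the last).
- robot.hold(seconds).
- robot.inverse_kinematics(position, orientation): joint angles nearest the present ones, or None.
- robot.state(): the state.
- robot.get_image(name): name is "scene" or "top"; returns a dict with "color" (480x640x3 uint8, red, green, blue), "intrinsics" (3x3 intrinsics, pixels), "view" (4x4, takes a point from world to camera coordinates). Camera axes: x right, y down, z forward; pixel columns grow to the right and rows downward; lengths in m; the calibration is good to about 2 mm. A picture is of the moment at which its call begins. There is no depth.
A pose or a line that the arm cannot do raises robot.PlanningError and nothing moves.
- robot.hand_in(): hands the job in, once; it reports no verdict.
The state is a dict: "clock": time; "qpos": joint angles; "dq": joint speeds; "effort": joint torques, N m; "eef_pos": TCP position; "ee_rot": TCP orientation; "force": force on the tool from outside, world axes, zero at the start; "torque": the same for the moment, N m; "grip_width": finger opening in m.
Only numpy, scipy, OpenCV 4.12 (cv2) and the standard library are available. Lean on these libraries where they do the work, as an engineer would, in place of code of your own. Each camera call takes 0.05 s, during which the arm holds its last target.

## Working session

There is one attempt and no reset: what is moved stays moved. The work goes in short steps, each a Python script; the robot and the scene stay as the last script left them, time stands still between calls to the robot, and variables do not carry over. Pictures are saved under pics/ and viewed, and the job is handed in when it is done.

```bash
mkdir -p pics; python3 - <<'E'
from cell import robot
import cv2,numpy as np
for n in("scene","top"):
    r=robot.get_image(n);cv2.imwrite(f"pics/{n}0.png",r["color"][:,:,::-1]);print(n,r["intrinsics"],r["view"])
s=robot.state();print(s["clock"],s["eef_pos"],s["ee_rot"],s["force"],s["grip_width"],robot.tcp_to_grasp)
E
```

```text
scene [[563.47740815   0.         321.18740945]
 [  0.         563.47740815 238.71082927]
 [  0.           0.           1.        ]] [[ 0.84272693 -0.53813016 -0.01507512 -0.3030839 ]
 [-0.30101709 -0.4478154  -0.84193235  0.4085762 ]
 [ 0.44631831  0.71405693 -0.53937247  0.6343105 ]
 [ 0.          0.          0.          1.        ]]
top [[484.31739596   0.         315.10539367]
 [  0.         484.31739596 234.03818535]
 [  0.           0.           1.        ]] [[-0.0266619  -0.999385   -0.02277654  0.35702247]
 [-0.99217528  0.02923591 -0.12138156  0.57026932]
 [ 0.1219728   0.01936206 -0.99234457  0.95271752]
 [ 0.          0.          0.          1.        ]]
0.1 [0.15358299 0.55351751 0.23037226] [-4.24066495e-01 -3.11220930e+00  2.64060949e-03] [ 0.09397731  0.07757486 -0.6871419 ] 0.0853755661741634 0.0187
```

View pics/scene0.png

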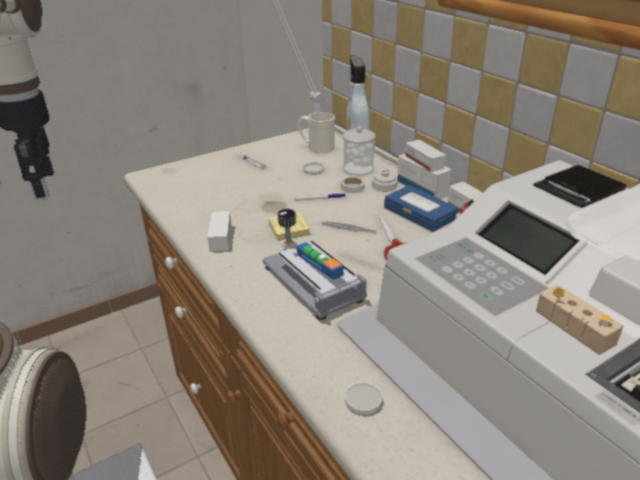

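View pics/top0.png

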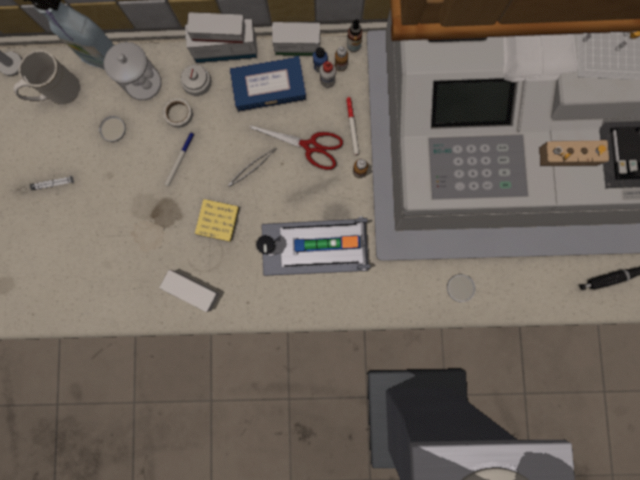

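The scene picture shows the levelling table at about (315,275), with the knob at (287,217) and the orange pad at (332,266). In the top picture the knob is at (265,244), the pad at (350,242), the bottle at (361,168), the carton at (188,290) and the dish at (460,288). Next I'll locate the knob and pad in both views.

```bash
cat > h.py <<'E'
from cell import robot
import cv2,numpy as np
def ray(im,uv):
    K,V=im["intrinsics"],im["view"];R,t=V[:3,:3],V[:3,3]
    d=R.T@np.linalg.inv(K)@np.array([*uv,1.]);return -R.T@t,d
def onplane(im,uv,z):
    o,d=ray(im,uv);return o+d*(z-o[2])/d[2]
def tri(a,ua,b,ub):
    o1,d1=ray(a,ua);o2,d2=ray(b,ub)
    s=np.linalg.lstsq(np.c_[d1,-d2],o2-o1,rcond=None)[0];p,q=o1+s[0]*d1,o2+s[1]*d2
    return (p+q)/2,np.linalg.norm(p-q)
def blob(im,lo,hi,box):
    h=cv2.cvtColor(im["color"],cv2.COLOR_RGB2HSV);m=cv2.inRange(h,np.array(lo),np.array(hi))
    x0,y0,x1,y1=box;k=np.zeros_like(m);k[y0:y1,x0:x1]=m[y0:y1,x0:x1]
    n,l,st,c=cv2.connectedComponentsWithStats(k)
    i=1+np.argmax(st[1:,4]);return c[i],st[i]
def crop(im,box,f,name):
    x0,y0,x1,y1=box;cv2.imwrite(f"pics/{name}.png",cv2.resize(im["color"][y0:y1,x0:x1,::-1],None,fx=f,fy=f,interpolation=cv2.INTER_CUBIC))
E
python3 - <<'E'
from h import *
S=robot.get_image("scene");T=robot.get_image("top")
cs,ss=blob(S,(5,130,120),(18,255,255),(290,235,370,300));ct,st=blob(T,(5,130,120),(18,255,255),(320,220,380,270))
print("pad",cs,ss,ct,st,tri(S,cs,T,ct),onplane(T,ct,.09))
ks,sk=blob(S,(0,0,0),(180,255,60),(265,200,310,232));kt,tk=blob(T,(0,0,0),(180,255,60),(250,230,280,260))
print("knob",ks,sk,kt,tk,tri(S,ks,T,kt),onplane(T,kt,.115))
for n,uv,z in(("bottle",(361,165),.07),("carton",(188,288),.038),("dish",(460,288),.012)):print(n,onplane(T,uv,z))
for uv in((262,222),(262,275),(368,221),(368,271)):print(onplane(T,uv,.018))
crop(T,(250,205,380,285),6,"t1");crop(S,(255,200,375,320),5,"s1")
E
```

```text
pad [331.73913043 262.70652174] [324 258  17  10  92] [349.51612903 241.46451613] [342 236  16  12 155] (array([0.55803768, 0.27336455, 0.08812022]), np.float64(0.0011161447669987329)) [0.55734599 0.2737294  0.09      ]
knob [287.10666667 217.67333333] [279 210  15  17 150] [266.52459016 243.52868852] [257 235  23  19 244] (array([0.55631309, 0.43259979, 0.10656784]), np.float64(0.00015317679074855408)) [0.55535052 0.43161268 0.115     ]
bottle [0.71347824 0.24416264 0.07      ]
carton [0.47726543 0.6022776  0.038     ]
dish [0.46256371 0.04583501 0.012     ]
[0.61139793 0.45223359 0.018     ]
[0.50029314 0.45371396 0.018     ]
[0.60683366 0.22990461 0.018     ]
[0.50249051 0.23407033 0.018     ]
```

```bash
ls pics
```

```text
s1.png
scene0.png
t1.png
top0.png
```

View pics/t1.png

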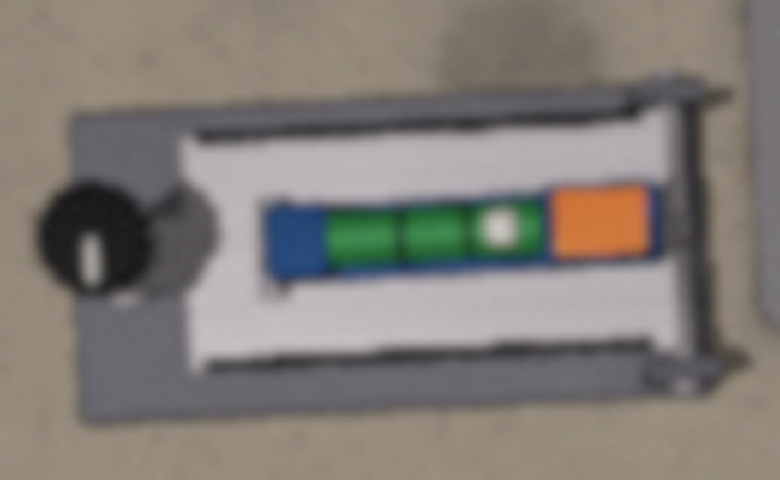

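View pics/s1.png

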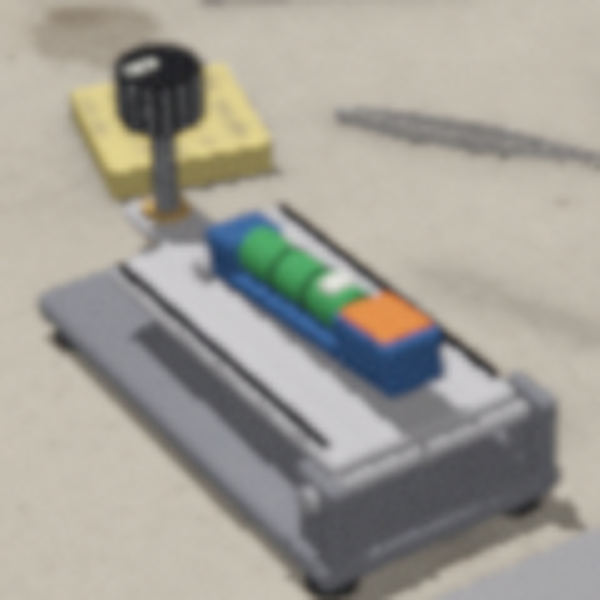

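The pad is near (0.558, 0.273, 0.088) and the knob near (0.556, 0.433); their spacing fits the description. The machine stands close on the -y side, so I'll check how much clearance there is.

```bash
python3 - <<'E'
from h import *
S=robot.get_image("scene");T=robot.get_image("top")
crop(T,(330,130,490,270),5,"t2");crop(S,(330,180,490,340),5,"s2")
print(ray(S,(0,0))[0],ray(T,(0,0))[0])
for q in((.5575,.2685,.08),(.5575,.322,.08)):
    pass
E
```

```text
[ 0.09530099 -0.43306568  0.68155412] [0.45912039 0.32168398 1.02277597]
```

View pics/t2.png

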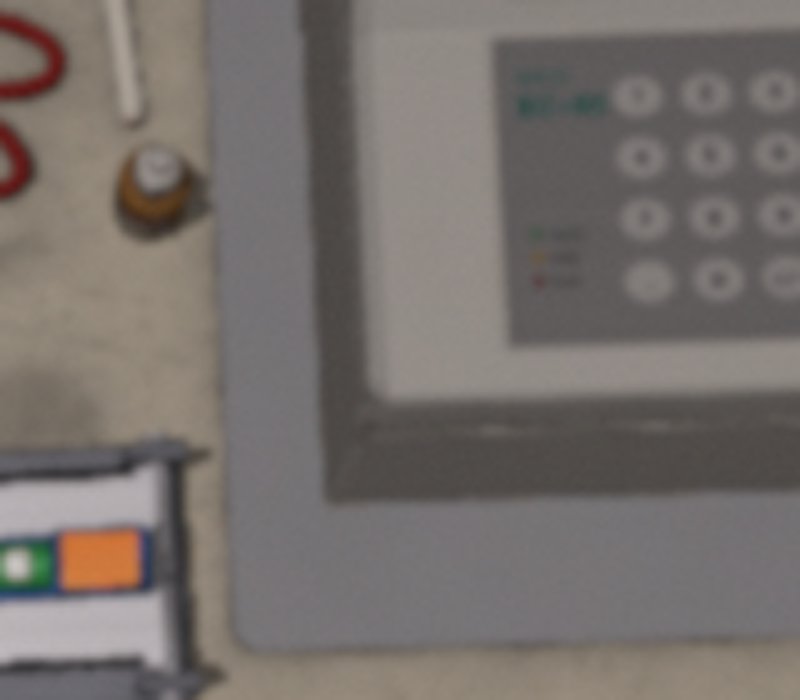

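View pics/s2.png

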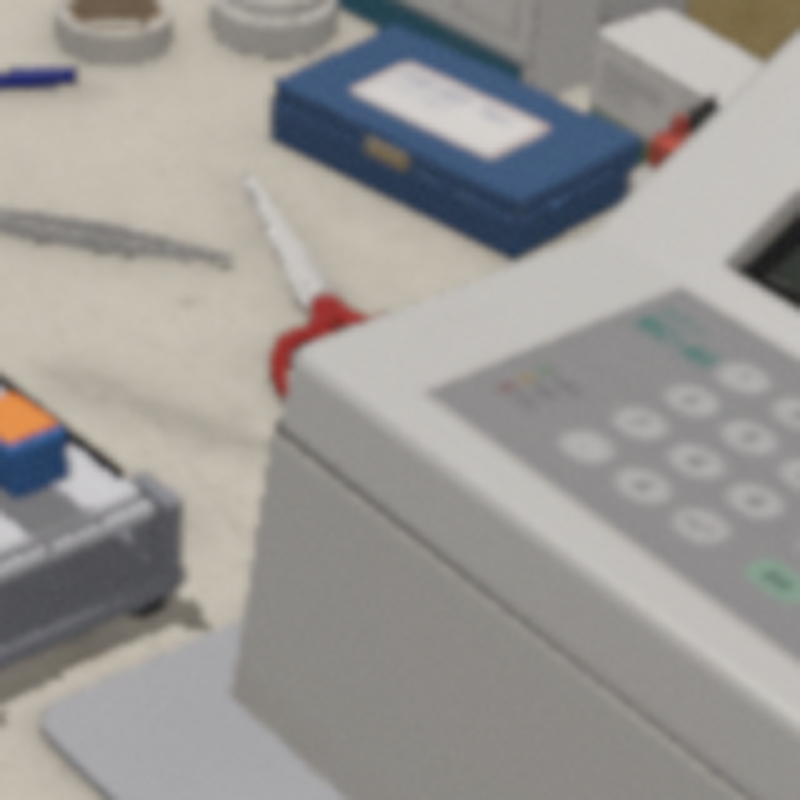

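```bash
cat >> h.py <<'E'
def down(yaw): # tool y axis direction angle (world)
    ph=(yaw+np.pi/2)/2;return np.pi*np.array([np.cos(ph),np.sin(ph),0])
E
python3 - <<'E'
from h import *
T=robot.get_image("top");print("corner",onplane(T,(396,229),0),onplane(T,(404,210),.13))
for p in([.558,.27,.17],[.556,.4325,.2]):
  for d in range(-180,181,30):
    q=robot.inverse_kinematics(np.array(p),down(np.radians(d)));print(p,d,None if q is None else np.round(q,2))
E
```

```text
corner [0.59054494 0.16967136 0.        ] [0.60903444 0.17249241 0.13      ]
[0.558, 0.27, 0.17] -180 [ 0.26  0.32  1.53 -0.    1.29 -2.89]
[0.558, 0.27, 0.17] -150 [ 0.26  0.32  1.53 -0.    1.29  2.87]
[0.558, 0.27, 0.17] -120 [ 0.26  0.32  1.53 -0.    1.29  2.35]
[0.558, 0.27, 0.17] -90 [ 0.26  0.32  1.53 -0.    1.29  1.83]
[0.558, 0.27, 0.17] -60 [ 0.26  0.32  1.53 -0.    1.29  1.3 ]
[0.558, 0.27, 0.17] -30 [ 0.26  0.32  1.53 -0.    1.29  0.78]
[0.558, 0.27, 0.17] 0 [ 0.26  0.32  1.53 -0.    1.29  0.26]
[0.558, 0.27, 0.17] 30 [ 0.26  0.32  1.53 -0.    1.29 -0.27]
[0.558, 0.27, 0.17] 60 [ 0.26  0.32  1.53 -0.    1.29 -0.79]
[0.558, 0.27, 0.17] 90 [ 0.26  0.32  1.53 -0.    1.29 -1.31]
[0.558, 0.27, 0.17] 120 [ 0.26  0.32  1.53 -0.    1.29 -1.84]
[0.558, 0.27, 0.17] 150 [ 0.26  0.32  1.53  0.    1.29 -2.36]
[0.558, 0.27, 0.17] 180 [ 0.26  0.32  1.53  0.    1.29 -2.89]
[0.556, 0.4325, 0.2] -180 [ 0.49  0.51  1.22 -0.    1.41 -2.65]
[0.556, 0.4325, 0.2] -150 None
[0.556, 0.4325, 0.2] -120 [ 0.49  0.51  1.22 -0.    1.41  2.58]
[0.556, 0.4325, 0.2] -90 [ 0.49  0.51  1.22 -0.    1.41  2.06]
[0.556, 0.4325, 0.2] -60 [ 0.49  0.51  1.22 -0.    1.41  1.54]
[0.556, 0.4325, 0.2] -30 [ 0.49  0.51  1.22 -0.    1.41  1.01]
[0.556, 0.4325, 0.2] 0 [ 0.49  0.51  1.22 -0.    1.41  0.49]
[0.556, 0.4325, 0.2] 30 [ 0.49  0.51  1.22 -0.    1.41 -0.03]
[0.556, 0.4325, 0.2] 60 [ 0.49  0.51  1.22 -0.    1.41 -0.56]
[0.556, 0.4325, 0.2] 90 [ 0.49  0.51  1.22 -0.    1.41 -1.08]
[0.556, 0.4325, 0.2] 120 [ 0.49  0.51  1.22 -0.    1.41 -1.6 ]
[0.556, 0.4325, 0.2] 150 [ 0.49  0.51  1.22  0.    1.41 -2.13]
[0.556, 0.4325, 0.2] 180 [ 0.49  0.51  1.22  0.    1.41 -2.65]
```

```bash
cat >> h.py <<'E'
def press(x,y,yaw=0,fz=10,z0=.098,zmin=.070):
    robot.move_l([x,y,z0],rate=.1)
    f0=robot.state()["force"][2];z=z0;log=[]
    while z>zmin:
        z-=.0015;robot.move_l([x,y,z],rate=.03);s=robot.state();f=s["force"][2]-f0
        log.append((round(z,4),round(s["eef_pos"][2],4),round(f,1)))
        if f>fz:break
    return log
E
python3 - <<'E'
from h import *
robot.grab(20)
robot.reach([.557,.270,.16],down(0));s=robot.state();print(s["clock"],s["eef_pos"],s["force"],s["grip_width"])
print(press(.557,.270));robot.hold(1.6)
T=robot.get_image("top");S=robot.get_image("scene");s=robot.state();print(s["clock"],s["eef_pos"],s["force"])
crop(T,(250,205,380,285),6,"t3");crop(S,(240,180,400,320),5,"s3")
E
```

```text
2.925 [0.55649352 0.27106552 0.16024036] [-0.18687146 -1.45042576  0.24688931] -0.00018547722226050872
[(0.0965, np.float64(0.0971), np.float64(-1.1)), (0.095, np.float64(0.0949), np.float64(0.1)), (0.0935, np.float64(0.0933), np.float64(-0.6)), (0.092, np.float64(0.0918), np.float64(-0.5)), (0.0905, np.float64(0.0908), np.float64(2.0)), (0.089, np.float64(0.0893), np.float64(2.4)), (0.0875, np.float64(0.0876), np.float64(1.9)), (0.086, np.float64(0.086), np.float64(2.1)), (0.0845, np.float64(0.0845), np.float64(2.4)), (0.083, np.float64(0.083), np.float64(3.0)), (0.0815, np.float64(0.0815), np.float64(3.3)), (0.08, np.float64(0.08), np.float64(4.7)), (0.0785, np.float64(0.0796), np.float64(9.4)), (0.077, np.float64(0.0792), np.float64(17.1))]
8.8917 [0.55728467 0.26985546 0.07920928] [-5.10540208 -5.04964834 16.7379188 ]
```

View pics/t3.png

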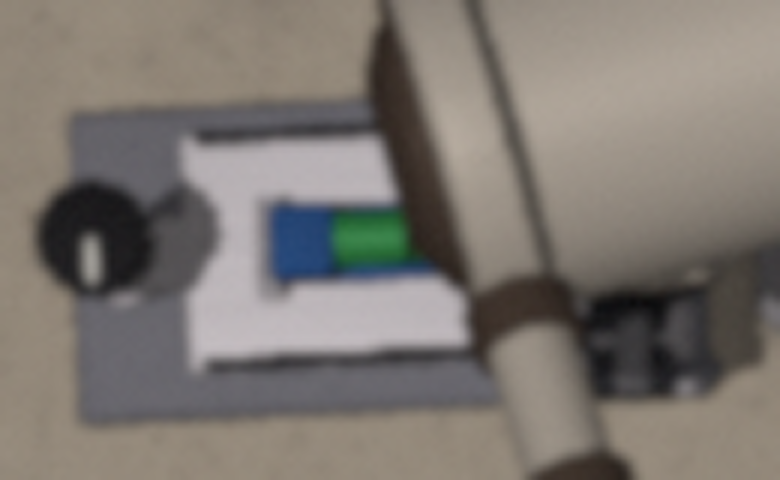

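View pics/s3.png

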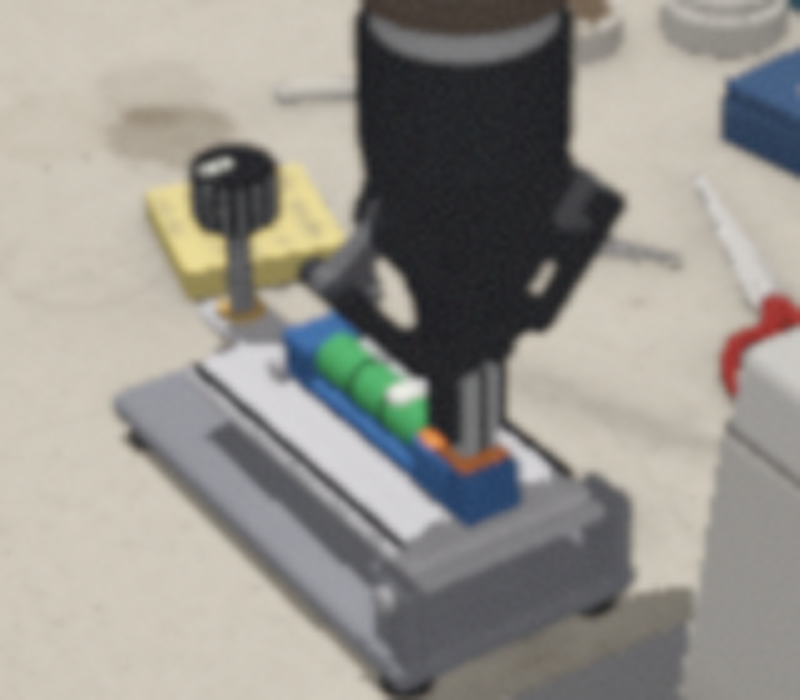

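The level is flat: the force jumped once past z≈0.0795. In the top view the wrist hides the bubble, but the scene view shows it at about pixel (321,258), near the pad-side line. I'll measure its position now.

```bash
cat >> h.py <<'E'
def bub(S,T=None,box=(290,240,340,275)):
    h=cv2.cvtColor(S["color"],cv2.COLOR_RGB2HSV).astype(int)
    # white pixels adjacent to green: low sat, bright, inside hull of green
    g=cv2.inRange(h.astype(np.uint8),np.array((45,100,60)),np.array((80,255,255)))
    x0,y0,x1,y1=box;m=np.zeros_like(g);m[y0:y1,x0:x1]=g[y0:y1,x0:x1]
    hull=cv2.convexHull(cv2.findNonZero(m));H=np.zeros_like(m);cv2.fillConvexPoly(H,hull,255);H=cv2.dilate(H,np.ones((3,3)))
    w=np.clip(200-h[:,:,1]*1.0,0,None)*(h[:,:,2]>130)*(H>0)*(h[:,:,1]<110)
    ys,xs=np.nonzero(w);k=w[ys,xs]
    return np.array([(xs*k).sum(),(ys*k).sum()])/k.sum(),len(k),hull[:,0].min(0),hull[:,0].max(0)
E
python3 - <<'E'
from h import *
S=robot.get_image("scene")
c,n,a,b=bub(S);print(c,n,a,b)
for z in(.074,.078,.080):print(z,onplane(S,c,z))
crop(S,(295,235,350,285),14,"s4")
S0=dict(S);S0["color"]=cv2.imread("pics/scene0.png")[:,:,::-1].copy()
T=robot.get_image("top");T0=dict(T);T0["color"]=cv2.imread("pics/top0.png")[:,:,::-1].copy()
c0=bub(S0);t0=bub(T0,box=(295,230,345,256));print(c0,t0,tri(S,c0[0],T,t0[0]))
crop(S0,(295,235,350,285),14,"s5")
# known points: project geometry
def proj(im,p):
    q=im["view"][:3,:3]@p+im["view"][:3,3];return (im["intrinsics"]@q)[:2]/q[2]
for d in(-.022,-.016,-.01,0,.01):
    print(d,proj(S,np.array([.5572,.3255+d,.079])))
E
```

```text
[318.67440703 255.96591475] 78 [303 247] [325 267]
0.074 [0.56120904 0.32248978 0.074     ]
0.078 [0.5581416  0.31751537 0.078     ]
0.08 [0.55660789 0.31502817 0.08      ]
(array([319.11770842, 253.87255499]), 78, array([303, 246], dtype=int32), array([326, 263], dtype=int32)) (array([331.14472207, 241.99578888]), 42, array([305, 239], dtype=int32), array([339, 248], dtype=int32)) (array([0.55624381, 0.30991819, 0.08805034]), np.float64(0.0029372970863901764))
-0.022 [322.23755022 259.19274518]
-0.016 [320.51919453 257.68363372]
-0.01 [318.8146555  256.18665646]
0 [316.0040112  253.71826441]
0.01 [313.23053438 251.28251395]
```

View pics/s4.png

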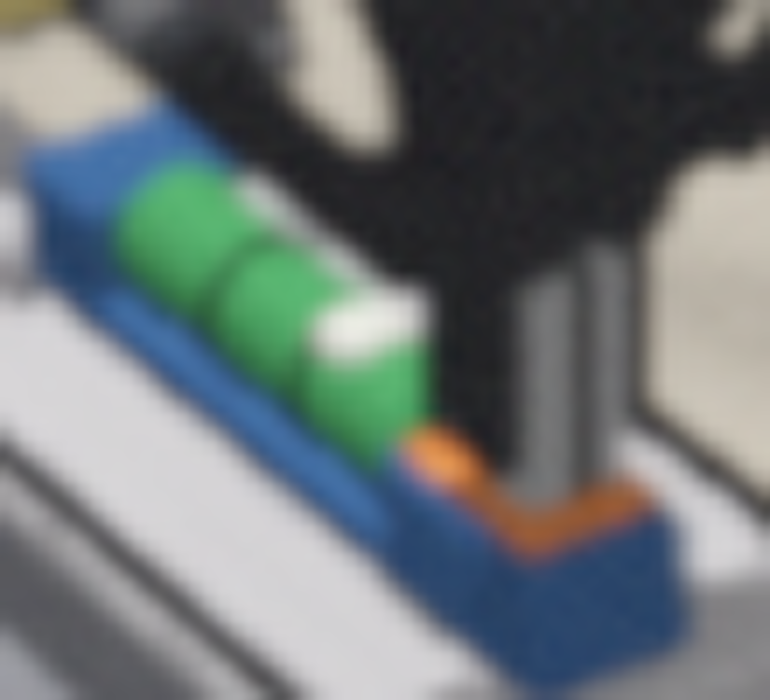

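View pics/s5.png

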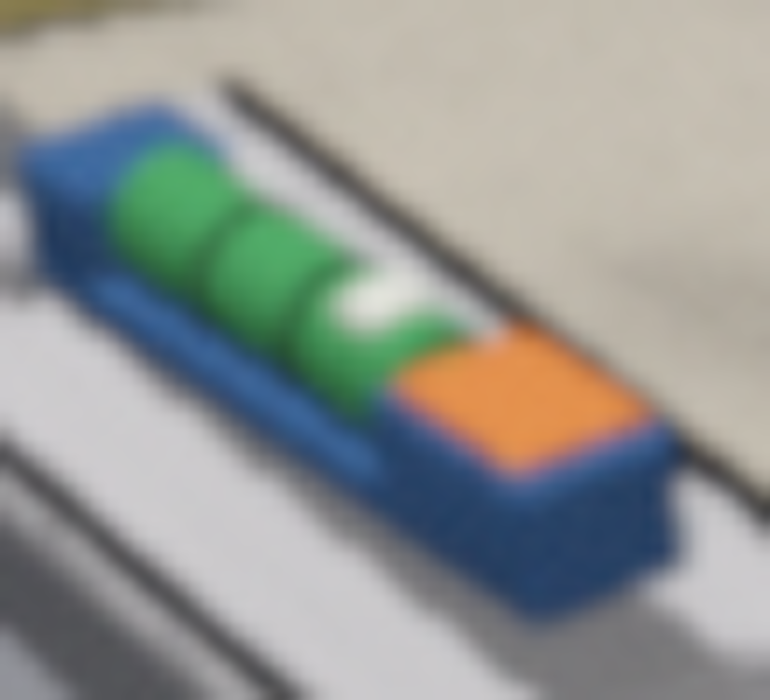

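The bubble rests about 15 mm toward the pad. That is about 0.025 rad, so the knob needs about 1.65 rad clockwise. I'll let go, grip the knob and turn it.

```bash
python3 - <<'E'
from h import *
T=robot.get_image("top")
k=onplane(T,(265.4,244.3),.121);print("knob top",k)
x,y=.5*(k[0]+.5563),.5*(k[1]+.4326)
robot.move_l([.557,.27,.13],rate=.2)
robot.open_gripper()
robot.reach([x,y,.17],down(np.radians(75)))
robot.move_l([x,y,.094],rate=.12)
s=robot.state();print(x,y,s["clock"],s["force"],s["qpos"])
robot.grab(40);s=robot.state();print(s["grip_width"],s["force"],s["eef_pos"],s["clock"])
q=np.array(s["qpos"]);q[5]+=1.65;robot.move_joints(q);s=robot.state();print(s["grip_width"],s["force"],s["torque"],s["clock"],s["qpos"])
S=robot.get_image("scene");crop(S,(240,180,400,320),5,"s6")
E
```

```text
knob top [0.55332164 0.43302124 0.121     ]
0.5548108214348908 0.43281062041995044 12.0333 [0.27112909 0.80745281 0.38844781] [ 4.91110106e-01  6.03241170e-01  1.30170710e+00  4.74711948e-05
  1.23511616e+00 -8.17652871e-01]
0.034341967726544124 [0.9178868  5.8937339  2.48834982] [0.55540764 0.43413092 0.0950598 ] 12.55
0.034697918688197105 [-4.77270284 -2.21276638  3.63631117] [-0.37025712  0.53079015 -0.03516428] 14.0167 [4.92235716e-01 6.02680249e-01 1.30227415e+00 7.12823562e-04
 1.23703569e+00 8.32090314e-01]
```

View pics/s6.png

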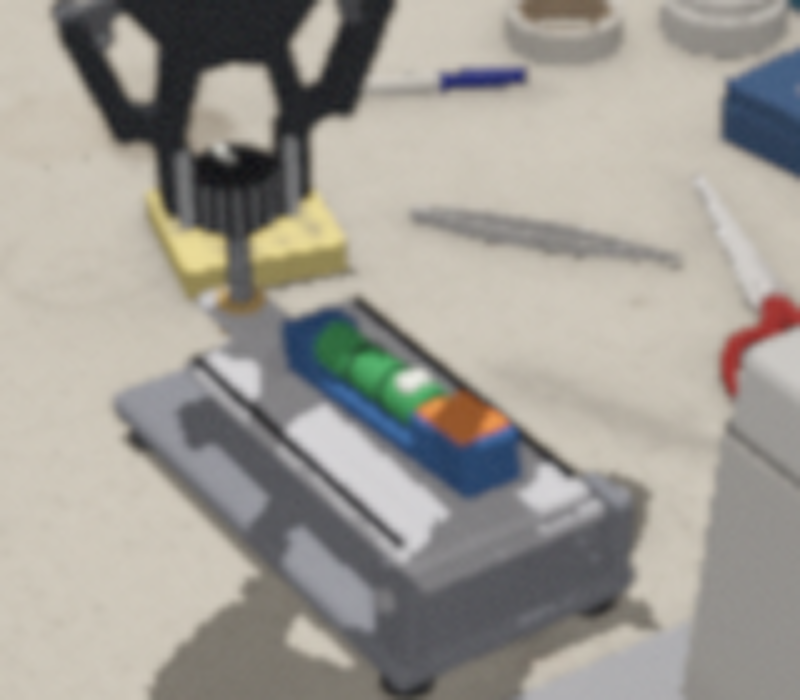

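The knob turned 1.65 rad in the grip and the level is sprung up. Next I'll release it, check the white line, and press again.

```bash
python3 - <<'E'
from h import *
robot.open_gripper();p=robot.state()["eef_pos"]
robot.move_l([p[0],p[1],.17],rate=.15)
robot.grab(20)
robot.reach([.557,.268,.14],down(0))
T=robot.get_image("top");crop(T,(250,205,380,285),6,"t7")
print(press(.557,.268,fz=10));robot.hold(2)
S=robot.get_image("scene");s=robot.state();print(s["clock"],s["eef_pos"],s["force"])
crop(S,(295,235,350,285),14,"s7")
E
```

```text
[(0.0965, np.float64(0.0972), np.float64(0.1)), (0.095, np.float64(0.095), np.float64(-0.6)), (0.0935, np.float64(0.0933), np.float64(-0.4)), (0.092, np.float64(0.0918), np.float64(-0.8)), (0.0905, np.float64(0.0908), np.float64(2.1)), (0.089, np.float64(0.0892), np.float64(1.4)), (0.0875, np.float64(0.0877), np.float64(2.4)), (0.086, np.float64(0.0861), np.float64(2.5)), (0.0845, np.float64(0.0845), np.float64(3.3)), (0.083, np.float64(0.083), np.float64(3.1)), (0.0815, np.float64(0.0814), np.float64(3.5)), (0.08, np.float64(0.0803), np.float64(4.9)), (0.0785, np.float64(0.08), np.float64(12.4))]
22.6583 [0.5572208  0.26788326 0.07998813] [-2.8712804  -4.97678154 11.39577686]
```

View pics/s7.png

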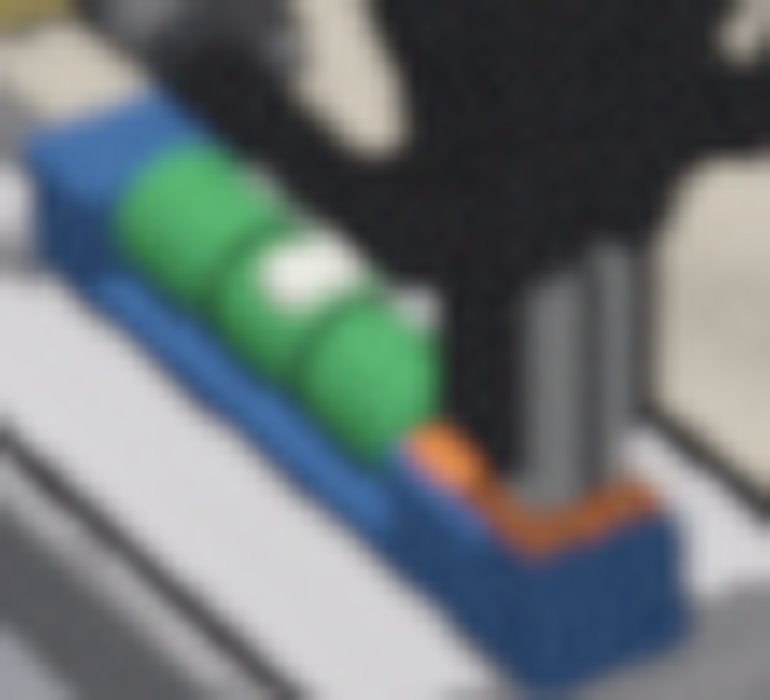

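View pics/t7.png

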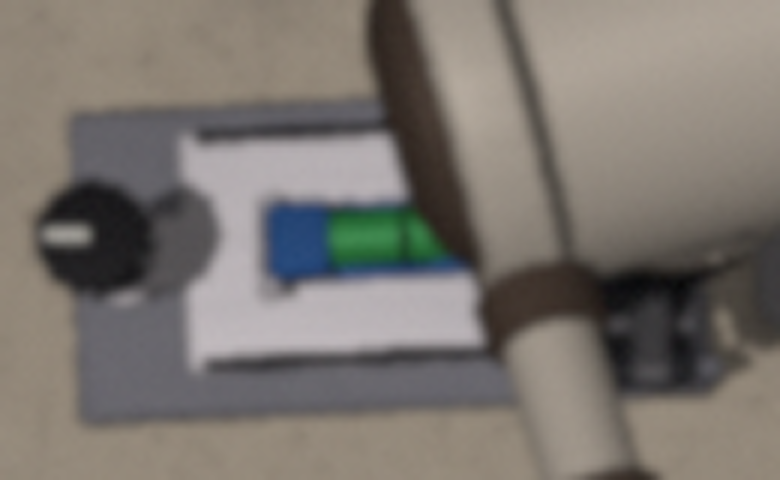

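The bubble now lies between the lines, perhaps slightly to the pad side. I'll quantify that with a profile along the vial.

```bash
python3 - <<'E'
from h import *
from scipy.ndimage import map_coordinates
S=robot.get_image("scene")
# rectify level's plane: axis d (m along y from nominal mid .3255), lateral x, at z .0775
K,V=S["intrinsics"],S["view"]
ds=np.arange(-.034,.030,.0005)
out=[]
for z,xo in((.079,0),(.0785,-.004),(.077,-.0065),(.0745,-.0085)):
    P=np.stack([np.full_like(ds,.5572+xo),.3255+ds,np.full_like(ds,z)])
    q=V[:3,:3]@P+V[:3,3:4];uv=(K@q);uv=uv[:2]/uv[2]
    c=np.stack([map_coordinates(S["color"][:,:,i].astype(float),[uv[1],uv[0]],order=3) for i in range(3)],1)
    print(z,xo);print(" ".join(f"{d*1e3:.0f}:{int(g)}/{int(r)}" for d,g,r in list(zip(ds,c[:,1],c[:,0]))[::2]))
E
```

```text
0.079 0
-34:100/53 -33:120/61 -32:138/68 -31:152/73 -30:162/78 -29:169/82 -28:173/84 -27:176/86 -26:179/87 -25:181/88 -24:182/89 -23:182/89 -22:182/89 -21:181/89 -20:182/89 -19:181/89 -18:181/89 -17:179/88 -16:176/86 -15:172/84 -14:166/82 -13:159/81 -12:152/83 -11:151/92 -10:158/106 -9:169/126 -8:182/147 -7:194/168 -6:205/188 -5:214/204 -4:222/216 -3:227/224 -2:231/229 -1:233/231 0:233/231 1:231/229 2:227/222 3:220/212 4:212/196 5:201/175 6:188/151 7:175/125 8:162/102 9:152/85 10:147/76 11:148/74 12:154/77 13:161/80 14:169/83 15:174/85 16:177/87 17:179/87 18:180/87 19:180/88 20:180/88 21:180/89 22:181/89 23:180/88 24:180/87 25:179/87 26:179/86 27:179/86 28:178/87 29:178/87
0.0785 -0.004
-34:166/80 -33:171/83 -32:174/84 -31:176/84 -30:177/85 -29:177/86 -28:178/87 -27:178/87 -26:178/86 -25:178/86 -24:178/87 -23:178/87 -22:178/87 -21:178/86 -20:178/86 -19:177/85 -18:175/84 -17:172/83 -16:167/80 -15:158/77 -14:149/74 -13:143/74 -12:145/78 -11:153/88 -10:163/104 -9:174/124 -8:183/144 -7:191/163 -6:199/179 -5:204/191 -4:208/199 -3:211/204 -2:212/206 -1:211/205 0:209/200 1:206/191 2:200/179
[... 916 characters left out ...]
 27:169/80 28:169/79 29:168/80
0.0745 -0.0085
-34:139/67 -33:143/67 -32:144/67 -31:144/67 -30:145/67 -29:145/67 -28:146/67 -27:145/66 -26:145/66 -25:144/66 -24:144/68 -23:145/68 -22:145/67 -21:145/67 -20:145/66 -19:144/66 -18:142/66 -17:138/65 -16:132/62 -15:125/59 -14:119/58 -13:117/57 -12:120/58 -11:126/59 -10:132/62 -9:138/65 -8:143/67 -7:145/67 -6:146/67 -5:147/68 -4:148/70 -3:149/71 -2:149/71 -1:148/71 0:148/70 1:149/70 2:148/69 3:147/68 4:144/67 5:140/64 6:133/61 7:126/58 8:122/57 9:121/58 10:124/59 11:129/60 12:135/62 13:141/64 14:146/67 15:148/69 16:150/70 17:150/70 18:151/69 19:151/70 20:152/71 21:152/72 22:152/72 23:151/71 24:151/71 25:151/71 26:151/71 27:151/71 28:151/71 29:150/70
```

In the profile, the lines sit at -13.0 and +9.2 mm (midpoint -1.9). The bubble centre is at -2.1 on the same scale, so it is within about 0.5 mm of the middle. The level is still pressed flat at about 11 N, so I'll hand in.

```bash
python3 - <<'E'
from h import *
s=robot.state();print(s["clock"],s["eef_pos"],s["force"],np.abs(s["dq"]).max())
robot.hand_in()
E
```

```text
22.7083 [0.55721323 0.26786301 0.07997782] [-2.38297252 -4.28835642 13.23572711] 0.002245057328304953
the job is handed in; nothing more can be done
```

I levelled the table and handed the job in at 22.7 s, still holding the level pressed flat; the hand-in gave no verdict.

- **First reading:** with the pad pressed flat, the bubble rested about 15 mm toward the pad, so the table was about 0.025 rad out of level.
- **Knob:** I let go and turned the knob 1.65 rad clockwise. The white line on top turned with it by about as much. The level was sprung up then.
- **Final check:** pressed flat again, the bubble's centre lay within about 0.7 mm of the midpoint between the black lines. The push was about 11–13 N, with a clear hard stop at z ≈ 0.080.
- **What didn't agree or wasn't checked:**
  - Going by camera calibration alone, without the black lines, the bubble came out about 2 mm toward the pad. I trusted the lines because they don't depend on calibration.
  - The top camera could not see the pressed bubble because the wrist hid it, so both readings come from the scene camera.
  - I kept clear of the dish, the bottle and the carton, but did not re-measure their positions at the end.

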